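# Make up two sign-fixing kits

## Task

Make up two sign orders from the acrylic cut-outs and fixings on the bench: the amber arrow and the brass standoff go in the blue tray, the amber house, the silver standoff and the roll of green tape in the orange tray. In each tray lay the cut-out flat, face up, on the floor of the big bay, and stand each fixing upright (the tape roll lying on its flat side) on the floor of a small bay of its own. Leave the red arrow and the black standoff where they are.

Things in the scene. Friction and masses are not known exactly. Their poses are not given: they have to be found in the camera images.
- amber_arrow: arrow cut from 10 mm acrylic, gold face, dark amber edges; lies flat, face up, loose on the bench. 81 mm long, 69 mm across the barbs. Origin on the underside near mid-length; x along the shaft to the point (x = 43 mm), z up. Shaft 22 mm wide, bare of barbs from x = -38 (tail) to -3 mm: grip it across y at about x = -22 mm. For the blue tray. About 35 g.
- red_arrow: arrow cut from 10 mm acrylic, red face and dark red edges, same shape as the amber one; lies flat, face up, loose on the bench. 81 mm long, 69 mm across the barbs. Origin on the underside near mid-length; x along the shaft to the point (x = 43 mm), z up. Shaft 22 mm wide, bare of barbs from x = -38 (tail) to -3 mm: grip it across y at about x = -22 mm. Not wanted; stays where it is.
- amber_house: house silhouette cut from 10 mm acrylic, gold face, dark amber edges; lies flat, face up, loose on the bench. Origin on the underside; x towards the ridge, z up. Walls: 44 mm wide (y -22 to 22), from x = -28 (foot) to -1 mm; roof 56 mm wide at the eaves, ridge at x = 36 mm. Grip the walls across y at about x = -16 mm. For the orange tray. About 35 g.
- brass_standoff: round sign standoff (wall spacer), yellow brass metal, 24 mm diameter, 40 mm tall, smooth cylinder with a narrow dark line round it 28 to 31 mm up; stands upright, loose on the bench. Origin at the centre of its underside, z up along its axis. For the blue tray. About 90 g.
- silver_standoff: round sign standoff (wall spacer), light silver-grey metal, 24 mm diameter, 40 mm tall, smooth cylinder with a narrow dark line round it 28 to 31 mm up; stands upright, loose on the bench. Origin at the centre of its underside, z up along its axis. For the orange tray. About 50 g.
- black_standoff: round sign standoff (wall spacer), black metal, 24 mm diameter, 40 mm tall, smooth cylinder with a narrow dark line round it 28 to 31 mm up; stands upright, loose on the bench. Origin at the centre of its underside, z up along its axis. Not wanted; stays where it is.
- tape_roll: roll of green tape lying flat, loose on the bench: 50 mm outside diameter, 30 mm tall, brown cardboard core showing on top (the hole is filled: grip it from outside). Origin at the centre of its underside, z up along its axis. For the orange tray. About 60 g.
- blue_tray: Blue kit tray, fixed, 180 x 150 mm. Origin: centre of underside, at bench height; x along the 180 mm, z up. Floor 4 mm thick; walls and dividers 4 mm thick, tops 14 mm above bench. Big bay inside: x -86 to 14, y -71 to 71 mm. Two small bays at the other end: x 18 to 86, y 2 to 71 or y -71 to -2 mm. For the amber arrow and brass standoff.
- orange_tray: Orange kit tray, fixed, 180 x 150 mm. Origin: centre of underside, at bench height; x along the 180 mm, z up. Floor 4 mm thick; walls and dividers 4 mm thick, tops 14 mm above bench. Big bay inside: x -86 to 14, y -71 to 71 mm. Two small bays at the other end: x 18 to 86, y 2 to 71 or y -71 to -2 mm. For the amber house, silver standoff and tape roll.
There are look-alikes about, which are no part of the job. What is shaped like the amber_house but pink is not meant.

How it is judged (in metres and radians):
At the end, for the whole second after the job is handed in: Arrow flat in the blue big bay, brass standoff upright in a blue small bay; house flat in the orange big bay, silver standoff upright and tape roll flat in different orange small bays: each within its bay, on its floor (3.5 mm), within 0.1 rad, at rest; red arrow, black standoff moved under 20 mm (x of amber_arrow in the frame of blue_tray between -0.086 and 0.014 m and y of amber_arrow in the frame of blue_tray between -0.071 and 0.071 m and z of amber_arrow in the frame of blue_tray between 0 and 0.0075 m and angle between each of amber_arrow, brass_standoff, amber_house, silver_standoff, tape_roll's own z axis and vertical below 0.1 rad and linear speed of each of amber_arrow, brass_standoff, amber_house, silver_standoff, tape_roll below 0.02 m/s and angular speed of each of amber_arrow, brass_standoff, amber_house, silver_standoff, tape_roll below 0.2 rad/s and x of brass_standoff in the frame of blue_tray between 0.018 and 0.086 m and y of brass_standoff in the frame of blue_tray between -0.071 and 0.071 m and z of brass_standoff in the frame of blue_tray between 0 and 0.0075 m and (y of brass_standoff in the frame of blue_tray above 0.002 m or y of brass_standoff in the frame of blue_tray below -0.002 m) and x of amber_house in the frame of orange_tray between -0.086 and 0.014 m and y of amber_house in the frame of orange_tray between -0.071 and 0.071 m and z of amber_house in the frame of orange_tray between 0 and 0.0075 m and x of silver_standoff in the frame of orange_tray between 0.018 and 0.086 m and y of silver_standoff in the frame of orange_tray between -0.071 and 0.071 m and z of silver_standoff in the frame of orange_tray between 0 and 0.0075 m and x of tape_roll in the frame of orange_tray between 0.018 and 0.086 m and y of tape_roll in the frame of orange_tray between -0.071 and 0.071 m and z of tape_roll in the frame of orange_tray between 0 and 0.0075 m and ((y of silver_standoff in the frame of orange_tray above 0.002 m and y of tape_roll in the frame of orange_tray below -0.002 m) or (y of silver_standoff in the frame of orange_tray below -0.002 m and y of tape_roll in the frame of orange_tray above 0.002 m)) and distance of each of red_arrow, black_standoff from where it was at the start of the episode below 0.02 m); the robot touches nothing.
It fails at once if the red arrow or the black standoff is displaced by more than 30 mm (distance of any of red_arrow, black_standoff from where it was at the start of the episode above 0.03 m).
It also fails if it takes over 106 s, if anything falls off the work surface, if the arm or the gripper's body presses on something with over 40 N, if the wrist force passes 120 N, or if a joint passes its speed limit or range.

## Robot

A 7-joint arm with a two-finger parallel gripper is mounted at the origin on the work surface. World frame = base frame: x ahead of the robot, y to its left, z up, the work surface at z = 0. Lengths are in mm, angles in rad, forces in N, time in s.
With the tool pointing down it reaches from about 425 to 875 mm from the base axis. Payload 4.7 kg.
Tool frame: the origin (TCP) lies at the very end of the fingers, on their centre line; the grasp point (between the pads) lies 19 mm behind it; z points along the fingers, y is the line along which they close (so a half turn about z gives the same grasp; the last joint's range is limited). The gripper opens to 87 mm and grips with 3 to 60 N. Pads are 19 mm wide; open, the fingers measure 117 mm over their backs; the gripper's body (75 mm by 190 mm) begins 51 mm behind the grasp point.
Start: joints at [-1.201, 0.321, -0.07, 1.45, 0.023, 1.371, -0.057], TCP at [226.449, 609.3, 222.587] pointing down, gripper open.
Joint ranges: [-2.86, 2.86], [-0.3, 2.09], [-1.38, 1.24], [0.06, 2.45], [-1.56, 4.7], [0.09, 2.05], [-2.69, 2.69]. Speed limits (rad/s): [2.57, 2.57, 3.14, 3.14, 3.14, 3.14, 3.14].

## Interface

Orientations are given as a rotation vector (axis times angle).
In Python, from bench import r, snapshot, calibration, close_job gives the robot as it stands. The module is installed in compiled form; this text tells all that it offers.
- The arm moves only by the tool step_arm, never from a script. Its argument "targets" is a list of rows, each a list of 7 numbers: the shift along the tool's x, y, z in cm, then the turn, a rotation vector about the tool's x, y, z in rad, then the opening, from 0 (shut) to 1 (fully open). A call has 1 to 8 rows; each row is the pose to reach, as a shift and turn from the pose commanded when the call began, along the tool's axes at that moment; what a row does not reach only later rows make up. A row lasts 1/8 s, in which the tool goes at most 62.5 mm and 10.7 degrees, less where a joint would pass 70% of its speed; a pose out of reach is approached as far as the arm can. A call with a gripper value outside its range is refused whole. The fingers move at their own pace and stop on an object; the grip force is fixed at half the most. Time passes only in rows, so rows that repeat a pose let the fingers close. It gives the time, the measured TCP pose, the force, the opening and the grip force at its end, in the units of the state.
- r.state(): the state, without advancing time (a new reading comes with each control period).
- snapshot(name): name is "scene" or "top" or "wrist"; returns the picture (480x640x3 uint8, blue, green, red); there is no depth.
- calibration(name): a dict with "fx", "fy", "cx", "cy" (pixels), "xyz" and "orientation" of the camera in the world; the wrist camera has in their place "mount" (4x4, takes a point from camera to tool coordinates, whose origin is the TCP and whose axes are the flange's). Camera axes: x right, y down, z forward; pixel columns grow to the right and rows downward; lengths in mm; the calibration is good to about 2 mm. A picture is of the moment at which its call begins: read the wrist's pose just before it. calibration takes no time and is no camera call.
- close_job(): hands the job in; it is judged then, once.
The state is a dict: "time": time; "joint_positions": joint angles; "qd": joint speeds; "effort": joint torques, N m; "ee_pos": TCP position; "tcp_rot": TCP orientation; "contact_force": force on the tool from outside, world axes, zero at the start; "wrist_torque": the same for the moment, N m; "width": finger opening in mm; "grasp_force": force on a finger pad.
Only numpy, scipy, OpenCV 4.12 (cv2) and the standard library are available. Lean on these libraries where they do the work, as an engineer would, in place of code of your own. Each camera call takes 0.05 s, during which the arm holds its last target. There are 200 camera calls.

## Working session

There is one attempt and no reset: what is moved stays moved. The work goes in short steps, Python scripts to look and compute and a tool call to move; the robot and the scene stay as the last step left them, time stands still between calls to the robot, and variables do not carry over. Pictures are saved under pics/ and viewed, at most 14 in all, crops included, and the job is handed in when it is done.

Besides the shell and the picture viewer there is one more tool, called after "Call:" by a JSON object that holds its "op" and its "data". step_arm: Moves the arm, as the interface text tells. Its arguments: {"type":"object","properties":{"targets":{"type":"array"}},"required":["targets"]}

```bash
mkdir -p pics
python3 - <<'E'
from bench import r, snapshot, calibration
import cv2
s=r.state();print(s['time'],s['ee_pos'],s['tcp_rot'],s['width'])
for n in ("scene","top","wrist"):
    print(n,calibration(n)); cv2.imwrite(f"pics/{n}0.png",snapshot(n))
E
```

```text
0.0 [226.27217621 608.75197089 221.46944532] [-5.55822730e-01 -3.09178599e+00  2.97920983e-03] 87.04515157190629
scene {'fx': 434.4285462736873, 'fy': 434.4285462736873, 'cx': 328.01060745539525, 'cy': 233.09849915095538, 'xyz': array([1148.89033201,  -32.93140633,  621.82440034]), 'orientation': array([-1.77901177, -1.67271018,  0.75036526])}
top {'fx': 475.3538721950725, 'fy': 475.3538721950725, 'cx': 312.98201611248936, 'cy': 235.10116880237183, 'xyz': array([ 450.72513003,   16.27064133, 1108.26395764]), 'orientation': array([-2.20640552,  2.18572366, -0.10524379])}
wrist {'fx': 410.20168124889364, 'fy': 410.20168124889364, 'cx': 314.89555130046915, 'cy': 241.39857236564737, 'mount': array([[-5.78591317e-04, -9.53213131e-01, -3.02298516e-01,
         8.37904084e+01],
       [ 9.99999786e-01, -6.43694013e-04,  1.15734582e-04,
         2.25744675e-02],
       [-3.04907468e-04, -3.02298384e-01,  9.53213299e-01,
        -1.61574135e+02],
       [ 0.00000000e+00,  0.00000000e+00,  0.00000000e+00,
         1.00000000e+00]])}
```

View pics/top0.png

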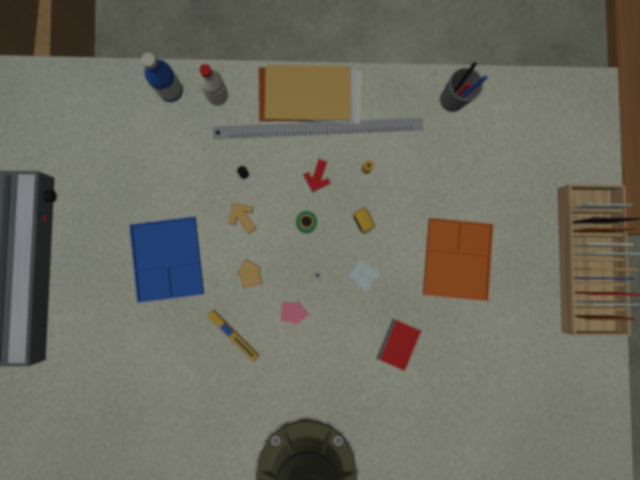

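View pics/scene0.png

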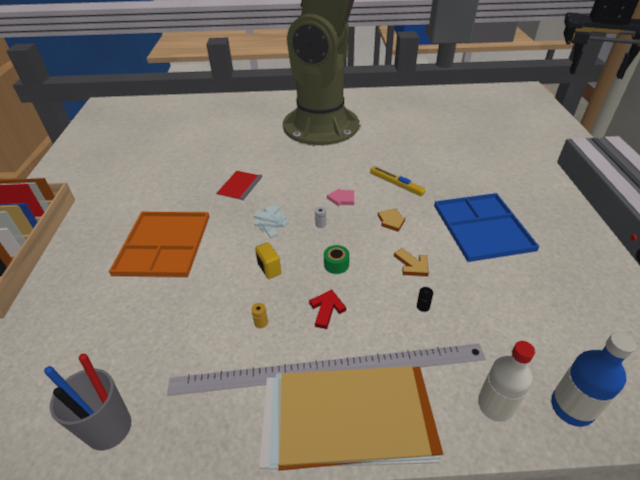

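The top view shows the blue tray at about (167,260), the orange tray at (458,260), the amber arrow at (242,217), the house at (250,273), the tape at (306,222) and the brass standoff at (368,167). The silver standoff is at (317,275). The red arrow (317,176), the black standoff (243,172) and the pink house must be left alone. The scene view agrees with this.

```bash
cat > h.py <<'E'
import numpy as np, cv2, sys
from scipy.spatial.transform import Rotation as R
from bench import r, snapshot, calibration
def cam(n):
    c=calibration(n)
    if n!='wrist': M=R.from_rotvec(c['orientation']).as_matrix(); p=np.array(c['xyz'])
    else:
        s=r.state(); T=R.from_rotvec(s['tcp_rot']).as_matrix(); m=c['mount']
        M=T@m[:3,:3]; p=T@m[:3,3]+s['ee_pos']
    return c,M,p
def cast(C,px,z):
    c,M,p=C; px=np.atleast_2d(np.asarray(px,float))
    d=np.c_[(px[:,0]-c['cx'])/c['fx'],(px[:,1]-c['cy'])/c['fy'],np.ones(len(px))]@M.T
    return (p+d*((z-p[2])/d[:,2])[:,None])[:,:2]
def proj(C,P):
    c,M,p=C; q=(np.atleast_2d(P)-p)@M
    return np.c_[q[:,0]/q[:,2]*c['fx']+c['cx'],q[:,1]/q[:,2]*c['fy']+c['cy']]
def go(x,y,z,ang=None):
    """shift in tool cm + turn about tool z so that closing line (tool y) has world angle ang (deg, mod 180)"""
    s=r.state(); T=R.from_rotvec(s['tcp_rot']).as_matrix()
    d=T.T@(np.array([x,y,z])-s['ee_pos'])/10
    cur=np.degrees(np.arctan2(T[1,1],T[0,1])); t=0
    if ang is not None: t=-((ang-cur+90)%180-90)
    print('at',s['ee_pos'].round(1),'yang %.1f'%cur,'j7 %.2f w %.1f F %.1f t %.2f'%(s['joint_positions'][6],s['width'],s['grasp_force'],s['time']),
      '\n shift cm',d.round(2),'turn rad %.3f'%np.radians(t),'tilt',T[:,2].round(3))
E
python3 - <<'E'
from h import *
for n in('top','scene'):
    C=cam(n);im=cv2.imread(f'pics/{n}0.png');hsv=cv2.cvtColor(im,cv2.COLOR_BGR2HSV)
    for nm,lo,hi,z in (('blue',(105,120,60),(125,255,255),14),('orange',(5,170,80),(14,255,255),14),('green',(60,100,40),(85,255,255),30),('amber',(14,80,80),(28,255,255),10),('pink',(165,60,100),(178,200,255),10)):
        m=cv2.inRange(hsv,lo,hi)
        for c in cv2.findContours(m,0,2)[0]:
            if cv2.contourArea(c)<25: continue
            mo=cv2.moments(c);q=[mo['m10']/mo['m00'],mo['m01']/mo['m00']]
            w=cast(C,c[:,0],z).astype(np.float32);print(n,nm,np.round(q),cast(C,q,z)[0].round(),[np.round(v) for v in cv2.minAreaRect(w)])
C=cam('top')
for nm,px in(('brass',(368,167)),('silver',(317,275)),('black',(243,172))):print(nm,cast(C,px,40))
C=cam('scene')
for nm,px in(('brass',(260,307)),('silver',(321,211)),('black',(426,291))):print(nm,cast(C,px,40))
go(470,60,280,90)
E
```

```text
top blue [226. 329.] [314. 186.] [array([314., 185.]), array([24.,  9.]), np.float64(46.0)]
top blue [166. 259.] [471. 326.] [array([472., 325.]), array([176., 148.]), np.float64(8.0)]
top blue [473.  87.] [ 888. -388.] [array([ 889., -389.]), array([ 8., 73.]), np.float64(41.0)]
top blue [158.  75.] [903. 357.] [array([906., 357.]), array([53., 57.]), np.float64(32.0)]
top orange [458. 259.] [ 478. -346.] [array([ 479., -346.]), array([146., 173.]), np.float64(85.0)]
top orange [262.  90.] [871. 114.] [array([862., 113.]), array([121.,   9.]), np.float64(1.0)]
top green [306. 222.] [560.   7.] [array([560.,   7.]), array([44., 41.]), np.float64(1.0)]
top amber [243. 346.] [276. 146.] [array([279., 150.]), array([88., 21.]), np.float64(46.0)]
top amber [216. 318.] [339. 210.] [array([338., 210.]), array([42., 21.]), np.float64(46.0)]
top amber [249. 274.] [439. 136.] [array([442., 137.]), array([60., 50.]), np.float64(13.0)]
top amber [364. 219.] [ 568. -128.] [array([ 568., -126.]), array([52., 36.]), np.float64(27.0)]
top amber [242. 216.] [572. 156.] [array([568., 153.]), array([6
[... 3806 characters left out ...]
]), array([277., 446.]), np.float64(29.0)]
scene amber [384.  32.] [-755.  301.] [array([-732.,  294.]), array([ 35., 211.]), np.float64(81.0)]
scene amber [637.  12.] [-917. 1490.] [array([-967., 1517.]), array([ 24., 300.]), np.float64(59.0)]
scene pink [342. 197.] [359.  35.] [array([359.,  31.]), array([60., 60.]), np.float64(84.0)]
brass [[ 685.11891181 -133.18725394]]
silver [[438.36706334 -18.61530321]]
black [[669.71076504 151.09673048]]
brass [[ 688.29131647 -128.43956003]]
silver [[442.84978919 -15.09247273]]
black [[672.41995265 156.24385631]]
at [226.3 608.9 221.7] yang 69.6 j7 -0.06 w 87.1 F 0.0 t 0.15 
 shift cm [-41.96 -42.97  -5.76] turn rad -0.356 tilt [-0.    -0.001 -1.   ]
```

Call:
{"op": "step_arm", "data": {"targets": [[-42, -43, -5.8, 0, 0, -0.356, 1], [-42, -43, -5.8, 0, 0, -0.356, 1], [-42, -43, -5.8, 0, 0, -0.356, 1], [-42, -43, -5.8, 0, 0, -0.356, 1], [-42, -43, -5.8, 0, 0, -0.356, 1], [-42, -43, -5.8, 0, 0, -0.356, 1], [-42, -43, -5.8, 0, 0, -0.356, 1], [-42, -43, -5.8, 0, 0, -0.356, 1]]}}

```text
time: 1.15
ee_pos: [428.8, 152.4, 270.8]
tcp_rot: [-0.0, 3.141, 0.001]
contact_force: [1.2, 1.3, 0.0]
width: 86.8
grasp_force: 0.0
```

```bash
python3 -c "
from h import *
go(470,60,280,90)"
```

```text
at [428.8 152.4 270.8] yang 90.0 j7 1.14 w 86.8 F 0.0 t 1.15 
 shift cm [-4.11 -9.24 -0.92] turn rad 0.000 tilt [ 0.001  0.001 -1.   ]
```

Call:
{"op": "step_arm", "data": {"targets": [[-4.1, -9.2, -1, 0, 0, 0, 1], [-4.1, -9.2, -1, 0, 0, 0, 1], [-4.1, -9.2, -1, 0, 0, 0, 1], [-4.1, -9.2, -1, 0, 0, 0, 1], [-4.1, -9.2, -1, 0, 0, 0, 1]]}}

```text
time: 1.78
ee_pos: [468.9, 63.9, 280.3]
tcp_rot: [0.005, -3.141, -0.0]
contact_force: [-0.4, 0.3, 0.1]
width: 86.8
grasp_force: 0.0
```

Run:
```python
from h import *
C=cam('wrist'); im=snapshot('wrist'); cv2.imwrite('pics/w1.png',im); np.save('w1pose.npy',r.state()['ee_pos'])
print(r.state()['ee_pos'])
hsv=cv2.cvtColor(im,cv2.COLOR_BGR2HSV)
for nm,P in (('arrow',(571,156,10)),('house',(439,136,10)),('tape',(560,7,30)),('silver',(440,-17,40)),('brass',(686,-131,40)),('blue',(472,326,14)),('orange',(479,-346,14))):
    q=proj(C,P)[0].astype(int); a=q.clip(0,[639,479]); print(nm,q,hsv[a[1],a[0]])
```

```text
[468.93870933  63.78260899 280.32066559]
arrow [395 282] [ 18 146 150]
house [383 165] [ 20 142 151]
tape [262 280] [13 64 28]
silver [231 170] [165  18  29]
brass [145 384] [150   9  58]
blue [562 198] [109 186 130]
orange [-71 203] [ 12 214  99]
```

View pics/w1.png

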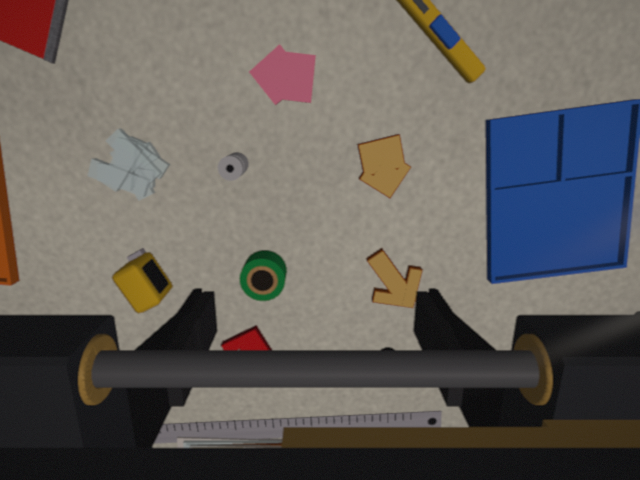

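The wrist view shows the house at (384,165) with its ridge pointing down. The arrow at (395,280) points down and to the right, and the silver standoff is at (233,166). The tape is at (263,275) and the blue tray fills the right side.

```bash
cat >> h.py <<'E'
def big(im,lo,hi,seed,k=3):
    m=cv2.inRange(cv2.cvtColor(im,cv2.COLOR_BGR2HSV),lo,hi); m=cv2.morphologyEx(m,cv2.MORPH_CLOSE,np.ones((k,k)))
    cs=[c for c in cv2.findContours(m,0,1)[0] if cv2.contourArea(c)>60]
    return min(cs,key=lambda c:abs(cv2.pointPolygonTest(c,tuple(map(float,seed)),True)) if cv2.pointPolygonTest(c,tuple(map(float,seed)),True)<0 else 0)
E
python3 - <<'E'
from h import *
C=cam('wrist');C=(C[0],C[1],C[2]);im=cv2.imread('pics/w1.png')
a=big(im,(12,90,115),(28,255,255),(395,282)); W=cast(C,a[:,0],10).astype(np.float32)
h=cv2.minAreaRect(W);print('arrow rect',h)
print('arrow poly',cast(C,cv2.approxPolyDP(a,3,True)[:,0],10).round().tolist())
a=big(im,(12,90,115),(28,255,255),(383,165));W=cast(C,a[:,0],10).astype(np.float32)
hu=cv2.approxPolyDP(cv2.convexHull(W),5,True)[:,0];print('house hull',hu.round().tolist(),[round(float(np.linalg.norm(hu[i]-hu[i-1]))) for i in range(len(hu))])
a=big(im,(60,100,30),(85,255,255),(262,270));print('tape',cast(C,a[:,0],30).mean(0),cv2.minEnclosingCircle(cast(C,a[:,0],30).astype(np.float32)), cast(C,(263,278),30))
print('silver top',cast(C,(230,168),40))
a=big(im,(105,120,50),(125,255,255),(562,198),7);print('blue',cast(C,cv2.approxPolyDP(cv2.convexHull(a),4,True)[:,0],14).round().tolist(),cv2.minAreaRect(cast(C,a[:,0],14).astype(np.float32)))
C=cam('top');im=cv2.imread('pics/top0.png')
for nm,lo,hi,s in(('b',(105,120,60),(125,255,255),(166,259)),('o',(5,150,60),(14,255,255),(458,259))):
    a=big(im,lo,hi,s,5);print(nm,cast(C,cv2.approxPolyDP(cv2.convexHull(a),4,True)[:,0],14).round().tolist())
v=cv2.resize(cv2.imread('pics/w1.png')[120:320,330:440],None,fx=3,fy=3,interpolation=2)
t=cv2.resize(im[140:300,225:385],None,fx=3.5,fy=3.5,interpolation=2);t=t[:560]
cv2.imwrite('pics/crop1.png',np.hstack([cv2.copyMakeBorder(v,0,0,0,0,0)[:560],t])[:, :800])
E
```

```text
arrow rect ((566.7623291015625, 151.55044555664062), (63.437442779541016, 63.813629150390625), 82.13043975830078)
arrow poly [[545.0, 123.0], [580.0, 149.0], [582.0, 134.0], [596.0, 132.0], [602.0, 177.0], [556.0, 185.0], [554.0, 171.0], [569.0, 167.0], [533.0, 141.0]]
house hull [[408.0, 150.0], [418.0, 109.0], [453.0, 111.0], [472.0, 142.0], [440.0, 163.0]] [35, 42, 35, 36, 38]
tape [554.90217661   8.31264243] ((554.63525390625, 7.69369649887085), 29.086822509765625) [[557.46397366   7.8751685 ]]
silver top [[437.84953224 -18.71680276]]
blue [[374.0, 384.0], [435.0, 398.0], [549.0, 410.0], [568.0, 263.0], [394.0, 236.0]] ((470.998046875, 324.54644775390625), (179.1328582763672, 155.86717224121094), 7.785840034484863)
b [[566.0, 265.0], [397.0, 242.0], [376.0, 384.0], [546.0, 410.0]]
o [[570.0, -282.0], [558.0, -425.0], [386.0, -410.0], [399.0, -266.0]]
```

View pics/crop1.png

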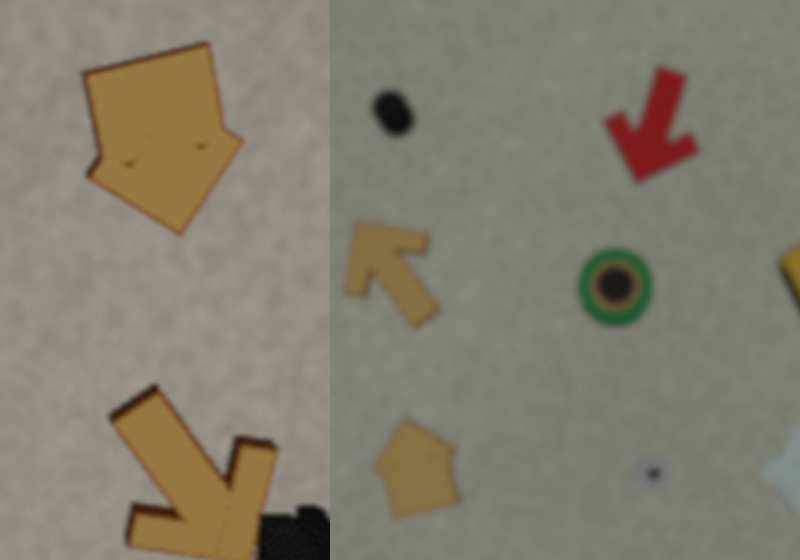

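The crops confirm the arrow's axis at about 36° with its tip towards +x,+y, and the house's axis at about 13°. I'll start with the arrow, with the closing line at -54°.

Call:
{"op": "step_arm", "data": {"targets": [[-8.4, 7.9, 18, 0, 0, 1.4, 0.7], [-8.4, 7.9, 18, 0, 0, 1.4, 0.7], [-8.4, 7.9, 18, 0, 0, 1.4, 0.7], [-8.4, 7.9, 18, 0, 0, 1.4, 0.7], [-8.4, 7.9, 18, 0, 0, 1.4, 0.7], [-8.4, 7.9, 18, 0, 0, 1.4, 0.7], [-8.4, 7.9, 18, 0, 0, 1.4, 0.7], [-8.4, 7.9, 18, 0, 0, 1.4, 0.7]]}}

```text
time: 2.82
ee_pos: [552.9, 142.7, 100.2]
tcp_rot: [-2.025, -2.401, 0.001]
contact_force: [0.6, -1.3, -0.3]
width: 61.3
grasp_force: 0.0
```

Call:
{"op": "step_arm", "data": {"targets": [[0, 0, 0, 0, 0, 1.113, 0.7], [0, 0, 0, 0, 0, 1.113, 0.7], [0, 0, 0, 0, 0, 1.113, 0.7], [0, 0, 0, 0, 0, 1.113, 0.7], [0, 0, 0, 0, 0, 1.113, 0.7], [0, 0, 0, 0, 0, 1.113, 0.7], [0, 0, 0, 0, 0, 1.113, 0.7], [0, 0, 0, 0, 0, 1.113, 0.7]]}}

```text
time: 3.82
ee_pos: [553.1, 142.2, 100.5]
tcp_rot: [-2.985, -0.978, 0.0]
contact_force: [0.7, 0.1, 0.1]
width: 60.8
grasp_force: 0.0
```

Run:
```python
from h import *
go(553.5,142.5,3,126)
C=cam('wrist');im=snapshot('wrist');cv2.imwrite('pics/w2.png',im)
a=big(im,(12,90,90),(28,255,255),proj(C,(560,147,10))[0]);print(cast(C,cv2.approxPolyDP(a,4,True)[:,0],10).round().tolist())
```

```text
at [553.1 142.2 100.5] yang -53.7 j7 -1.08 w 60.8 F 0.0 t 3.83 
 shift cm [ 0.05 -0.    9.75] turn rad 0.005 tilt [-0.  0. -1.]
[[602.0, 178.0], [555.0, 184.0], [553.0, 172.0], [570.0, 168.0], [533.0, 140.0], [544.0, 124.0], [582.0, 150.0], [582.0, 134.0], [595.0, 131.0]]
```

View pics/w2.png

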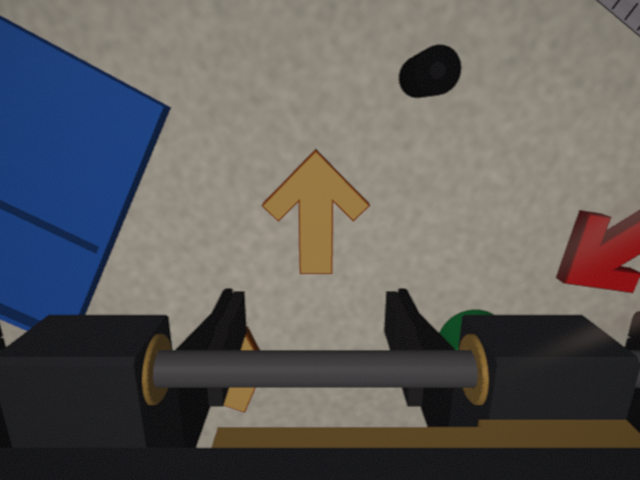

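The arrow is centred between the jaws at (316,215). I'll go down, grip it and lift.

Call:
{"op": "step_arm", "data": {"targets": [[0, 0, 5, 0, 0, 0, 0.7], [0, 0, 9.6, 0, 0, 0, 0.7], [0, 0, 9.6, 0, 0, 0, 0.7], [0, 0, 9.6, 0, 0, 0, 0.7], [0, 0, 9.6, 0, 0, 0, 0], [0, 0, 9.6, 0, 0, 0, 0], [0, 0, 9.6, 0, 0, 0, 0], [0, 0, 9.6, 0, 0, 0, 0]]}}

```text
time: 4.88
ee_pos: [553.4, 141.5, 4.7]
tcp_rot: [-2.987, -0.972, -0.0]
contact_force: [-0.7, -0.3, -1.2]
width: 28.9
grasp_force: 0.0
```

Call:
{"op": "step_arm", "data": {"targets": [[0, 0, 0, 0, 0, 0, 0], [0, 0, 0, 0, 0, 0, 0], [0, 0, -4, 0, 0, 0, 0], [0, 0, -8, 0, 0, 0, 0], [0, 0, -8, 0, 0, 0, 0]]}}

```text
time: 5.5
ee_pos: [556.0, 142.1, 87.8]
tcp_rot: [-2.987, -0.971, -0.01]
contact_force: [0.4, -1.1, -0.7]
width: 21.5
grasp_force: 30.0
```

Run:
```python
from h import *
go(509.4,310,85,7.7)
```

```text
at [556.  142.1  87.8] yang -54.0 j7 -1.07 w 21.5 F 30.0 t 5.50 
 shift cm [  6.11 -16.32   0.3 ] turn rad -1.076 tilt [ 0.006  0.003 -1.   ]
```

Call:
{"op": "step_arm", "data": {"targets": [[6.2, -16.25, 0, 0, 0, -1.076, 0], [6.2, -16.25, 0, 0, 0, -1.076, 0], [6.2, -16.25, 0, 0, 0, -1.076, 0], [6.2, -16.25, 0, 0, 0, -1.076, 0], [6.2, -16.25, 0, 0, 0, -1.076, 0], [6.2, -16.25, 0, 0, 0, -1.076, 0], [6.2, -16.25, 0, 0, 0, -1.076, 0], [6.2, -16.25, 0, 0, 0, -1.076, 0]]}}

```text
time: 6.5
ee_pos: [507.6, 309.0, 83.9]
tcp_rot: [-2.07, -2.363, 0.002]
contact_force: [0.0, 0.3, -0.2]
width: 21.3
grasp_force: 30.0
```

Run:
```python
from h import *
go(509.4,310,9,7.7)
im=snapshot('wrist');cv2.imwrite('pics/w3.png',im)
```

```text
at [507.6 309.   83.9] yang 7.5 j7 -0.35 w 21.3 F 30.0 t 6.50 
 shift cm [0.08 0.19 7.49] turn rad -0.003 tilt [-0.001 -0.001 -1.   ]
```

View pics/w3.png

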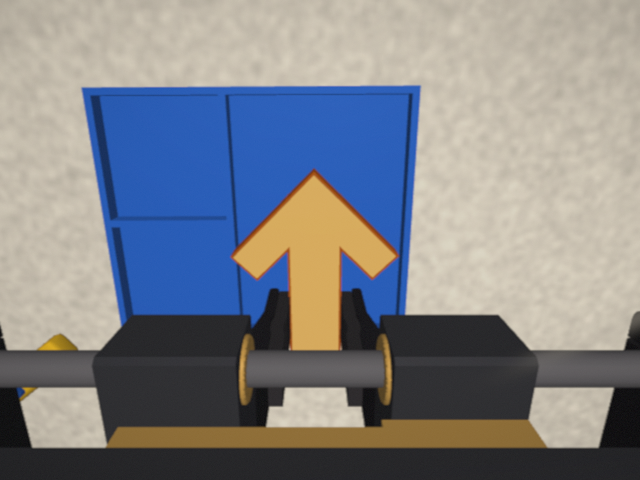

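The arrow hangs square over the big bay, whose walls are at about columns 238 and 405. I'll lower and release it, then lift for the next move.

Call:
{"op": "step_arm", "data": {"targets": [[0.1, 0.15, 5, 0, 0, 0, 0], [0.1, 0.15, 6.6, 0, 0, 0, 0], [0.1, 0.15, 7.5, 0, 0, 0, 0], [0.1, 0.15, 7.5, 0, 0, 0, 0], [0.1, 0.15, 7.5, 0, 0, 0, 0], [0.1, 0.15, 7.5, 0, 0, 0, 0.5], [0.1, 0.15, 7.5, 0, 0, 0, 0.5], [0.1, 0.15, 7.5, 0, 0, 0, 0.5]]}}

```text
time: 7.55
ee_pos: [509.5, 310.6, 9.9]
tcp_rot: [2.068, 2.365, 0.001]
contact_force: [-0.3, 0.3, -0.4]
width: 40.4
grasp_force: 0.0
```

Call:
{"op": "step_arm", "data": {"targets": [[0, 0, -5, 0, 0, 0, 0.5], [0, 0, -11, 0, 0, 0, 0.7], [0, 0, -14, 0, 0, 0, 0.7], [0, 0, -14, 0, 0, 0, 0.7]]}}

```text
time: 8.05
ee_pos: [511.1, 311.6, 153.0]
tcp_rot: [2.067, 2.364, 0.01]
contact_force: [0.4, 0.2, 0.3]
width: 59.4
grasp_force: 0.0
```

Run:
```python
from h import *
C=cam('wrist');im=snapshot('wrist');cv2.imwrite('pics/w4.png',im)
a=big(im,(12,90,90),(28,255,255),proj(C,(505,330,14))[0]);print(cast(C,cv2.approxPolyDP(a,4,True)[:,0],14).round().tolist())
go(424,132,150,103)
```

```text
[[502.0, 371.0], [474.0, 333.0], [484.0, 326.0], [495.0, 339.0], [503.0, 292.0], [522.0, 295.0], [516.0, 341.0], [531.0, 333.0], [538.0, 343.0]]
at [509.8 310.9 150.7] yang 7.7 j7 -0.37 w 59.6 F 0.0 t 8.10 
 shift cm [-16.58 -10.9    0.02] turn rad 1.478 tilt [ 0.002  0.002 -1.   ]
```

Call:
{"op": "step_arm", "data": {"targets": [[-16.6, -10.9, 5, 0, 0, 1.478, 0.8], [-16.6, -10.9, 5, 0, 0, 1.478, 0.8], [-16.6, -10.9, 5, 0, 0, 1.478, 0.8], [-16.6, -10.9, 5, 0, 0, 1.478, 0.8], [-16.6, -10.9, 5, 0, 0, 1.478, 0.8], [-16.6, -10.9, 5, 0, 0, 1.478, 0.8], [-16.6, -10.9, 5, 0, 0, 1.478, 0.8], [-16.6, -10.9, 5, 0, 0, 1.478, 0.8]]}}

```text
time: 9.1
ee_pos: [422.1, 130.9, 98.0]
tcp_rot: [3.121, 0.347, -0.004]
contact_force: [0.3, -0.2, -0.6]
width: 69.9
grasp_force: 0.0
```

Call:
{"op": "step_arm", "data": {"targets": [[0, 0, 0, 0, 0, 0, 0.8], [0, 0, 0, 0, 0, 0, 0.8]]}}

```text
time: 9.35
ee_pos: [422.9, 131.2, 98.8]
tcp_rot: [3.12, 0.36, -0.002]
contact_force: [0.7, 0.1, 0.4]
width: 69.7
grasp_force: 0.0
```

Run:
```python
from h import *
go(424,132,4,103)
C=cam('wrist');im=snapshot('wrist');cv2.imwrite('pics/w5.png',im)
a=big(im,(12,90,90),(28,255,255),proj(C,(445,137,10))[0]);print(cast(C,cv2.approxPolyDP(cv2.convexHull(a),4,True)[:,0],10).round().tolist())
```

```text
at [422.9 131.2  98.8] yang -76.8 j7 -1.72 w 69.7 F 0.0 t 9.35 
 shift cm [ 0.14 -0.06  9.48] turn rad 0.003 tilt [-0.001 -0.001 -1.   ]
[[473.0, 145.0], [453.0, 112.0], [418.0, 108.0], [408.0, 150.0], [440.0, 164.0]]
```

View pics/w5.png

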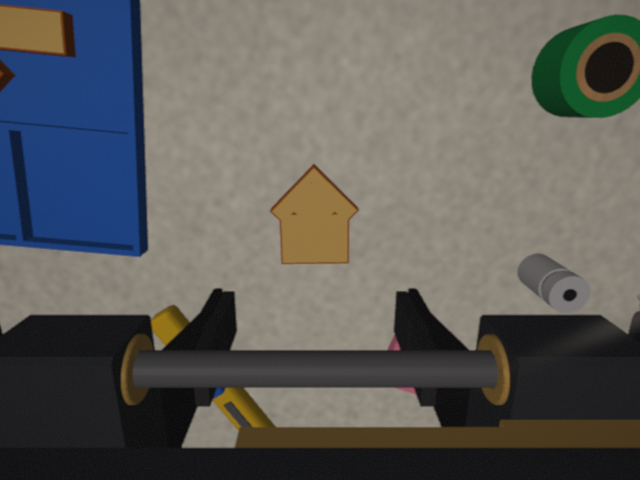

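The house is centred and square at (315,218). I'll grip it.

Call:
{"op": "step_arm", "data": {"targets": [[0.1, 0, 5, 0, 0, 0, 0.8], [0.1, 0, 9.4, 0, 0, 0, 0.8], [0.1, 0, 9.4, 0, 0, 0, 0.8], [0.1, 0, 9.4, 0, 0, 0, 0.8], [0.1, 0, 9.4, 0, 0, 0, 0], [0.1, 0, 9.4, 0, 0, 0, 0], [0.1, 0, 9.4, 0, 0, 0, 0], [0.1, 0, 9.4, 0, 0, 0, 0]]}}

```text
time: 10.4
ee_pos: [424.7, 131.9, 6.0]
tcp_rot: [-3.121, -0.355, -0.001]
contact_force: [-0.5, 0.3, 3.7]
width: 43.1
grasp_force: 30.0
```

Call:
{"op": "step_arm", "data": {"targets": [[0, 0, 0, 0, 0, 0, 0], [0, 0, 0, 0, 0, 0, 0], [0, 0, -5, 0, 0, 0, 0], [0, 0, -10, 0, 0, 0, 0], [0, 0, -10, 0, 0, 0, 0]]}}

```text
time: 11.02
ee_pos: [427.3, 132.9, 109.0]
tcp_rot: [-3.118, -0.355, -0.011]
contact_force: [-0.4, -0.7, -1.2]
width: 43.4
grasp_force: 30.0
```

Call:
{"op": "step_arm", "data": {"targets": [[2.2, 24.3, 0, 0, 0, 0.318, 0], [2.2, 24.3, 0, 0, 0, 0.318, 0], [2.2, 24.3, 0, 0, 0, 0.318, 0], [2.2, 24.3, 0, 0, 0, 0.318, 0], [-10.8, 46, 0, 0, 0, 0.318, 0], [-10.8, 46, 0, 0, 0, 0.318, 0], [-10.8, 46, 0, 0, 0, 0.318, 0], [-10.8, 46, 0, 0, 0, 0.318, 0]]}}

```text
time: 12.02
ee_pos: [422.2, -339.2, 104.3]
tcp_rot: [-3.138, 0.142, 0.002]
contact_force: [1.4, -0.2, -0.1]
width: 42.9
grasp_force: 30.0
```

Call:
{"op": "step_arm", "data": {"targets": [[0, 0, 0, 0, 0, 0, 0], [0, 0, 0, 0, 0, 0, 0]]}}

```text
time: 12.28
ee_pos: [422.8, -337.5, 104.3]
tcp_rot: [-3.137, 0.145, 0.003]
contact_force: [-0.2, 0.9, -0.4]
width: 43.3
grasp_force: 30.0
```

Run:
```python
from h import *
go(422.3,-340.9,9,84.8)
```

```text
at [ 422.8 -337.5  104.3] yang -95.3 j7 -0.83 w 43.3 F 30.0 t 12.28 
 shift cm [0.   0.35 9.53] turn rad -0.001 tilt [-0.002  0.001 -1.   ]
```

Run:
```python
from h import *
C=cam('wrist');im=snapshot('wrist')
a=big(im,(4,150,60),(13,255,255),proj(C,(520,-350,4))[0],7);print(cast(C,cv2.approxPolyDP(cv2.convexHull(a),4,True)[:,0],14).round().tolist())
for q in proj(C,[(570,-282,14),(558,-425,14),(386,-410,14),(399,-266,14)]): cv2.circle(im,tuple(map(int,q)),5,(255,255,0),1)
cv2.imwrite('pics/w6.png',im)
```

```text
[[556.0, -429.0], [383.0, -414.0], [351.0, -366.0], [395.0, -266.0], [569.0, -281.0]]
```

View pics/w6.png

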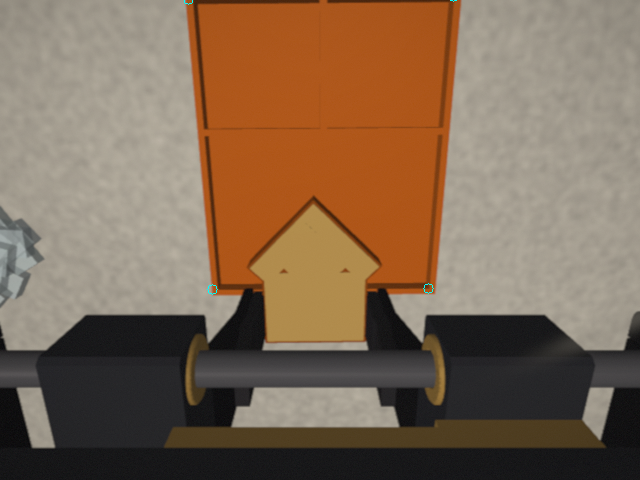

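The house is over the orange bay and square to it. The tray corners match to within about 3 mm, so I'll lower it with a small correction.

Call:
{"op": "step_arm", "data": {"targets": [[-0.1, 0.45, 5, 0, 0, 0, 0], [-0.1, 0.45, 8, 0, 0, 0, 0], [-0.1, 0.45, 9.4, 0, 0, 0, 0], [-0.1, 0.45, 9.4, 0, 0, 0, 0], [-0.1, 0.45, 9.4, 0, 0, 0, 0], [-0.1, 0.45, 9.4, 0, 0, 0, 0.7], [-0.1, 0.45, 9.4, 0, 0, 0, 0.7], [-0.1, 0.45, 9.4, 0, 0, 0, 0.7]]}}

```text
time: 13.32
ee_pos: [422.4, -342.4, 11.9]
tcp_rot: [3.138, -0.143, 0.001]
contact_force: [-0.3, -0.1, -0.0]
width: 59.5
grasp_force: 0.0
```

Call:
{"op": "step_arm", "data": {"targets": [[0, 0, -5, 0, 0, 0, 0.7], [0, 0, -11, 0, 0, 0, 0.7], [0, 0, -14, 0, 0, 0, 0.7], [0, 0, -14, 0, 0, 0, 0.7]]}}

```text
time: 13.82
ee_pos: [423.7, -343.5, 154.1]
tcp_rot: [3.137, -0.143, 0.008]
contact_force: [-0.2, 0.4, -0.4]
width: 61.1
grasp_force: 0.0
```

Run:
```python
from h import *
C=cam('wrist');im=snapshot('wrist');cv2.imwrite('pics/w7.png',im)
a=big(im,(14,80,90),(28,255,255),proj(C,(445,-343,14))[0]);print(cast(C,cv2.approxPolyDP(cv2.convexHull(a),4,True)[:,0],14).round().tolist())
go(560,-160,150,None)
go(686,-131,110,None)
```

```text
[[471.0, -347.0], [443.0, -371.0], [410.0, -362.0], [412.0, -321.0], [448.0, -318.0]]
at [ 422.7 -342.5  152.2] yang -95.2 j7 -0.86 w 60.8 F 0.0 t 13.88 
 shift cm [ 12.01 -19.42   0.26] turn rad 0.000 tilt [ 0.002 -0.    -1.   ]
at [ 422.7 -342.5  152.2] yang -95.2 j7 -0.86 w 60.8 F 0.0 t 13.88 
 shift cm [ 24.29 -23.45   4.29] turn rad 0.000 tilt [ 0.002 -0.    -1.   ]
```

Call:
{"op": "step_arm", "data": {"targets": [[24.3, -23.4, 4, 0, 0, 0, 0.7], [24.3, -23.4, 4, 0, 0, 0, 0.7], [24.3, -23.4, 4, 0, 0, 0, 0.7], [24.3, -23.4, 4, 0, 0, 0, 0.7], [24.3, -23.4, 4, 0, 0, 0, 0.7], [24.3, -23.4, 4, 0, 0, 0, 0.7], [24.3, -23.4, 4, 0, 0, 0, 0.7], [24.3, -23.4, 4, 0, 0, 0, 0.7]]}}

```text
time: 14.88
ee_pos: [683.7, -133.3, 110.2]
tcp_rot: [3.137, -0.147, -0.004]
contact_force: [0.2, -0.3, -0.1]
width: 61.3
grasp_force: 0.0
```

Run:
```python
from h import *
C=cam('wrist');im=snapshot('wrist')
for z in (0,40): q=proj(C,(686,-131,z))[0]; cv2.circle(im,tuple(map(int,q)),4,(255,255,0),1);print(q)
cv2.imwrite('pics/w8.png',im); go(686,-131,16)
```

```text
[311.38411289 234.21861605]
[310.90440791 253.43368333]
at [ 683.8 -133.7  110.9] yang -95.4 j7 -1.22 w 60.6 F 0.0 t 14.93 
 shift cm [ 0.21 -0.3   9.49] turn rad 0.000 tilt [-0.002 -0.001 -1.   ]
```

View pics/w8.png

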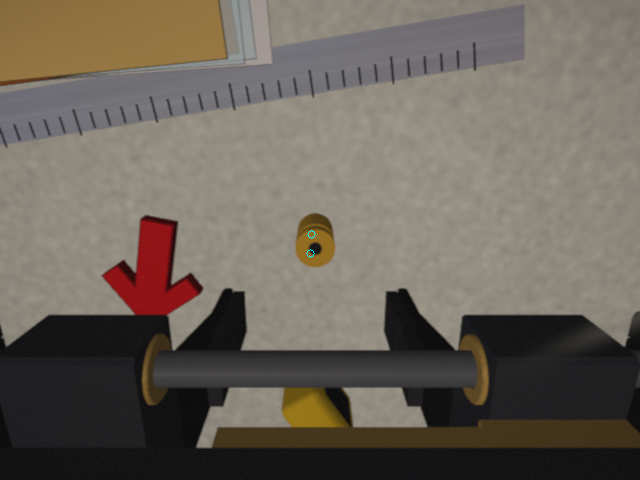

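The brass standoff's top is at (315,248), which puts it at about (689,-133.5). The red arrow is well clear to the left.

Call:
{"op": "step_arm", "data": {"targets": [[0.5, -0.05, 0, 0, 0, 0, 0.7], [0.5, -0.05, 5, 0, 0, 0, 0.7], [0.5, -0.05, 9.5, 0, 0, 0, 0.7], [0.5, -0.05, 9.5, 0, 0, 0, 0.7], [0.5, -0.05, 9.5, 0, 0, 0, 0.7], [0.5, -0.05, 9.5, 0, 0, 0, 0], [0.5, -0.05, 9.5, 0, 0, 0, 0], [0.5, -0.05, 9.5, 0, 0, 0, 0]]}}

```text
time: 15.92
ee_pos: [691.0, -131.4, 17.5]
tcp_rot: [-3.138, 0.143, -0.002]
contact_force: [0.0, 0.7, 1.0]
width: 38.9
grasp_force: 0.0
```

Call:
{"op": "step_arm", "data": {"targets": [[0, 0, 0, 0, 0, 0, 0], [0, 0, 0, 0, 0, 0, 0], [0, 0, -5, 0, 0, 0, 0], [0, 0, -11, 0, 0, 0, 0], [0, 0, -11, 0, 0, 0, 0], [0, 0, -11, 0, 0, 0, 0]]}}

```text
time: 16.68
ee_pos: [690.1, -131.1, 126.0]
tcp_rot: [-3.138, 0.143, 0.001]
contact_force: [0.6, 0.1, -2.1]
width: 23.2
grasp_force: 30.0
```

Run:
```python
from h import *
go(560,200,125)
go(424.4,281.8,125)
```

```text
at [ 690.1 -131.1  126. ] yang -95.2 j7 -1.22 w 23.2 F 30.0 t 16.68 
 shift cm [-15.97 -31.79   0.14] turn rad 0.000 tilt [-0.001  0.001 -1.   ]
at [ 690.1 -131.1  126. ] yang -95.2 j7 -1.22 w 23.2 F 30.0 t 16.68 
 shift cm [-30.22 -38.7    0.15] turn rad 0.000 tilt [-0.001  0.001 -1.   ]
```

Call:
{"op": "step_arm", "data": {"targets": [[-30.2, -38.7, 0, 0, 0, -0.225, 0], [-30.2, -38.7, 0, 0, 0, -0.225, 0], [-30.2, -38.7, 0, 0, 0, -0.225, 0], [-30.2, -38.7, 0, 0, 0, -0.225, 0], [-30.2, -38.7, 0, 0, 0, -0.225, 0], [-30.2, -38.7, 0, 0, 0, -0.225, 0], [-30.2, -38.7, 0, 0, 0, -0.225, 0], [-30.2, -38.7, 0, 0, 0, -0.225, 0]]}}

```text
time: 17.68
ee_pos: [421.8, 283.0, 124.9]
tcp_rot: [3.133, 0.213, -0.004]
contact_force: [0.8, 0.4, -1.4]
width: 23.3
grasp_force: 30.0
```

Call:
{"op": "step_arm", "data": {"targets": [[0, 0, 0, 0, 0, 0, 0]]}}

```text
time: 17.8
ee_pos: [420.3, 285.5, 124.6]
tcp_rot: [3.133, 0.225, -0.006]
contact_force: [0.9, 0.7, -1.4]
width: 23.1
grasp_force: 30.0
```

Run:
```python
from h import *
go(424.4,281.8,21,97.7)
```

```text
at [420.3 285.5 124.6] yang -81.8 j7 -2.01 w 23.1 F 30.0 t 17.80 
 shift cm [ 0.39  0.42 10.36] turn rad 0.009 tilt [-0.004 -0.001 -1.   ]
```

Call:
{"op": "step_arm", "data": {"targets": [[0.2, 0.2, 4, 0, 0, 0, 0], [0.2, 0.2, 8, 0, 0, 0, 0], [0.2, 0.2, 9.5, 0, 0, 0, 0], [0.2, 0.2, 10.4, 0, 0, 0, 0], [0.2, 0.2, 10.4, 0, 0, 0, 0], [0.2, 0.2, 10.4, 0, 0, 0, 0], [0.2, 0.2, 10.4, 0, 0, 0, 0.5], [0.2, 0.2, 10.4, 0, 0, 0, 0.5]]}}

```text
time: 18.8
ee_pos: [427.7, 280.3, 23.3]
tcp_rot: [-3.133, -0.21, -0.002]
contact_force: [0.7, -0.3, 0.1]
width: 36.1
grasp_force: 0.0
```

Call:
{"op": "step_arm", "data": {"targets": [[0, 0, 0, 0, 0, 0, 0.7], [0, 0, 0, 0, 0, 0, 0.7], [0, 0, -5, 0, 0, 0, 0.7], [0, 0, -11, 0, 0, 0, 0.7], [0, 0, -14, 0, 0, 0, 0.7], [0, 0, -14, 0, 0, 0, 0.7]]}}

```text
time: 19.55
ee_pos: [428.7, 280.9, 165.2]
tcp_rot: [-3.13, -0.21, -0.006]
contact_force: [-0.2, -0.6, 0.5]
width: 60.7
grasp_force: 0.0
```

Run:
```python
from h import *
im=snapshot('wrist');cv2.imwrite('pics/w9.png',im)
go(439,-18,110,None)
go(558.5,7.5,110,None)
```

```text
at [427.6 280.1 163.3] yang -82.3 j7 -2.03 w 60.6 F 0.0 t 19.60 
 shift cm [-2.85 29.71  5.27] turn rad 0.000 tilt [ 0.001  0.002 -1.   ]
at [427.6 280.1 163.3] yang -82.3 j7 -2.03 w 60.6 F 0.0 t 19.60 
 shift cm [ 9.33 28.78  5.29] turn rad 0.000 tilt [ 0.001  0.002 -1.   ]
```

View pics/w9.png

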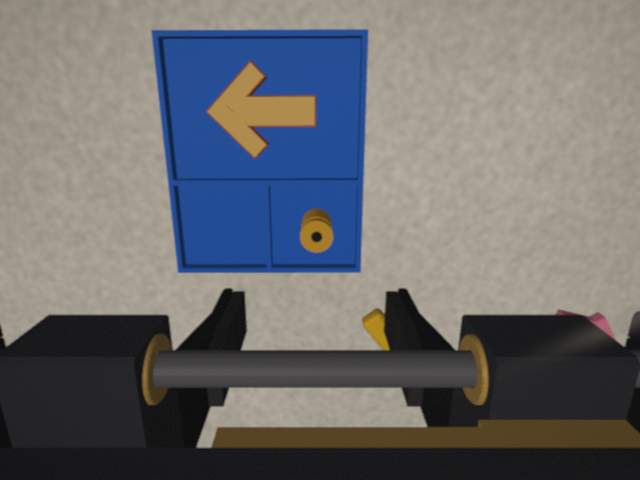

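The arrow lies flat in the blue big bay and the brass standoff stands upright in a small bay at (317,232). Next is the silver standoff.

Call:
{"op": "step_arm", "data": {"targets": [[-2.8, 29.7, 5, 0, 0, 0, 0.7], [-2.8, 29.7, 5, 0, 0, 0, 0.7], [-2.8, 29.7, 5, 0, 0, 0, 0.7], [-2.8, 29.7, 5, 0, 0, 0, 0.7], [-2.8, 29.7, 5, 0, 0, 0, 0.7], [-2.8, 29.7, 5, 0, 0, 0, 0.7], [-2.8, 29.7, 5, 0, 0, 0, 0.7], [-2.8, 29.7, 5, 0, 0, 0, 0.7]]}}

```text
time: 20.6
ee_pos: [438.8, -17.0, 112.2]
tcp_rot: [3.134, 0.214, -0.001]
contact_force: [-0.2, -0.1, -0.6]
width: 60.8
grasp_force: 0.0
```

Run:
```python
from h import *
C=cam('wrist');im=snapshot('wrist')
q=proj(C,(439,-18,40))[0]; cv2.circle(im,tuple(map(int,q)),4,(255,255,0),1)
cv2.imwrite('pics/w10.png',im)
g=cv2.inRange(cv2.cvtColor(im,cv2.COLOR_BGR2GRAY),0,45)
x,y=map(int,q);n,l,s,c=cv2.connectedComponentsWithStats(g[y-30:y+30,x-30:x+30])
for i in range(1,n):
  if s[i][4]>15: print('hole',s[i],cast(C,c[i]+[x-30,y-30],40))
print(q);go(439,-18,16)
```

```text
hole [27 28 11 10 80] [[437.95787347 -19.13059051]]
[316.87298801 255.81640454]
at [439.  -17.1 112.4] yang -82.2 j7 -1.54 w 61.1 F 0.0 t 20.65 
 shift cm [-0.01  0.09  9.64] turn rad 0.000 tilt [-0. -0. -1.]
```

View pics/w10.png

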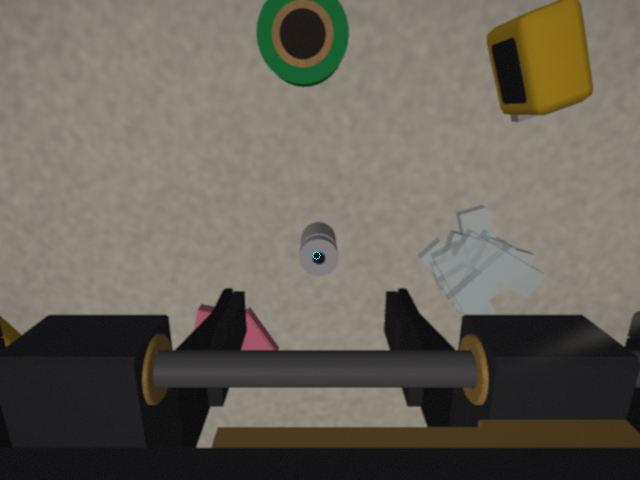

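The silver standoff is centred at (318,257), and the scraps on the right are clear of the fingers. I'll grip it.

Call:
{"op": "step_arm", "data": {"targets": [[0, 0.2, 5, 0, 0, 0, 0.7], [0, 0.2, 9.6, 0, 0, 0, 0.7], [0, 0.2, 9.6, 0, 0, 0, 0.7], [0, 0.2, 9.6, 0, 0, 0, 0.7], [0, 0.2, 9.6, 0, 0, 0, 0], [0, 0.2, 9.6, 0, 0, 0, 0], [0, 0.2, 9.6, 0, 0, 0, 0], [0, 0.2, 9.6, 0, 0, 0, 0]]}}

```text
time: 21.65
ee_pos: [439.6, -20.1, 16.9]
tcp_rot: [-3.134, -0.21, -0.001]
contact_force: [-0.4, -0.1, -0.2]
width: 28.8
grasp_force: 0.0
```

Call:
{"op": "step_arm", "data": {"targets": [[0, 0, 0, 0, 0, 0, 0], [0, 0, 0, 0, 0, 0, 0], [0, 0, -5, 0, 0, 0, 0], [0, 0, -11, 0, 0, 0, 0], [0, 0, -11, 0, 0, 0, 0], [0, 0, -11, 0, 0, 0, 0]]}}

```text
time: 22.4
ee_pos: [438.9, -19.9, 126.1]
tcp_rot: [-3.133, -0.21, 0.001]
contact_force: [-0.1, 0.6, -0.5]
width: 23.5
grasp_force: 30.0
```

Run:
```python
from h import *
o=np.array([477,-347.]);a=np.radians(-5.2);X=np.array([np.cos(a),np.sin(a)]);Y=np.array([-X[1],X[0]])
for s in(1,-1): print(o+52*X+s*36.5*Y)
p=o+52*X-36.5*Y; go(*p,125,84.8)
```

```text
[ 532.09407791 -315.36311362]
[ 525.47789955 -388.06267472]
at [438.9 -19.9 126.1] yang -82.3 j7 -1.60 w 23.5 F 30.0 t 22.40 
 shift cm [ 3.66 37.64  0.05] turn rad 0.225 tilt [-0.     0.001 -1.   ]
```

Call:
{"op": "step_arm", "data": {"targets": [[3.7, 37.6, 0, 0, 0, 0.225, 0], [3.7, 37.6, 0, 0, 0, 0.225, 0], [3.7, 37.6, 0, 0, 0, 0.225, 0], [3.7, 37.6, 0, 0, 0, 0.225, 0], [3.7, 37.6, 0, 0, 0, 0.225, 0], [3.7, 37.6, 0, 0, 0, 0.225, 0], [3.7, 37.6, 0, 0, 0, 0.225, 0], [3.7, 37.6, 0, 0, 0, 0.225, 0]]}}

```text
time: 23.4
ee_pos: [524.3, -388.3, 123.2]
tcp_rot: [-3.137, 0.147, 0.009]
contact_force: [0.4, -0.1, -0.7]
width: 23.3
grasp_force: 30.0
```

Call:
{"op": "step_arm", "data": {"targets": [[0, 0, 0, 0, 0, 0, 0], [0, 0, 0, 0, 0, 0, 0]]}}

```text
time: 23.65
ee_pos: [527.2, -385.8, 126.3]
tcp_rot: [-3.137, 0.138, -0.0]
contact_force: [-0.4, -0.7, -0.4]
width: 22.9
grasp_force: 30.0
```

Run:
```python
from h import *
go(525.5,-388,21,84.8)
```

```text
at [ 527.2 -385.8  126.3] yang -95.1 j7 -0.69 w 22.9 F 30.0 t 23.65 
 shift cm [-0.15  0.25 10.53] turn rad 0.003 tilt [ 0.     0.001 -1.   ]
```

Call:
{"op": "step_arm", "data": {"targets": [[-0.1, 0.2, 4, 0, 0, 0, 0], [-0.1, 0.2, 8, 0, 0, 0, 0], [-0.1, 0.2, 9.5, 0, 0, 0, 0], [-0.1, 0.2, 10.4, 0, 0, 0, 0], [-0.1, 0.2, 10.4, 0, 0, 0, 0], [-0.1, 0.2, 10.4, 0, 0, 0, 0], [-0.1, 0.2, 10.4, 0, 0, 0, 0.5], [-0.1, 0.2, 10.4, 0, 0, 0, 0.5]]}}

```text
time: 24.65
ee_pos: [525.3, -390.3, 23.2]
tcp_rot: [3.138, -0.143, 0.002]
contact_force: [0.6, -0.1, 0.3]
width: 36.0
grasp_force: 0.0
```

Call:
{"op": "step_arm", "data": {"targets": [[0, 0, 0, 0, 0, 0, 0.7], [0, 0, 0, 0, 0, 0, 0.7], [0, 0, -5, 0, 0, 0, 0.7], [0, 0, -11, 0, 0, 0, 0.7], [0, 0, -14, 0, 0, 0, 0.95], [0, 0, -14, 0, 0, 0, 0.95]]}}

```text
time: 25.4
ee_pos: [526.1, -391.3, 165.6]
tcp_rot: [3.136, -0.143, 0.007]
contact_force: [0.6, 0.0, 0.2]
width: 73.4
grasp_force: 0.0
```

Run:
```python
from h import *
im=snapshot('wrist');cv2.imwrite('pics/w11.png',im)
go(558,7.5,110,None)
```

```text
at [ 525.4 -390.3  163.5] yang -95.2 j7 -0.71 w 77.4 F 0.0 t 25.45 
 shift cm [ -0.39 -39.91   5.33] turn rad 0.000 tilt [ 0.002 -0.001 -1.   ]
```

View pics/w11.png

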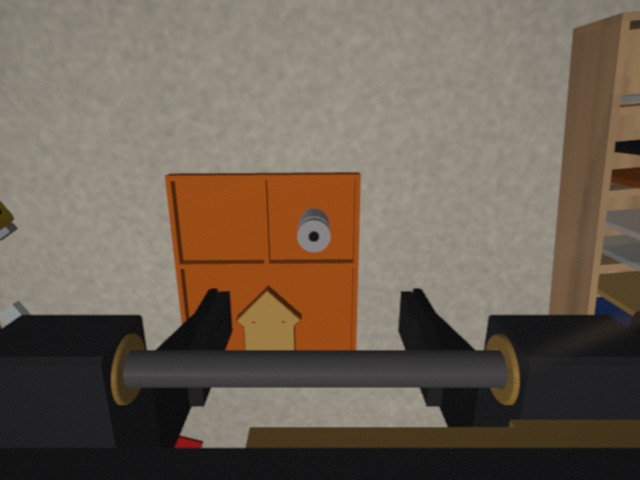

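The silver standoff is upright in the right small bay at (314,225) and the house lies flat. The tape is next.

Call:
{"op": "step_arm", "data": {"targets": [[-0.4, -39.9, 4.5, 0, 0, 0, 0.95], [-0.4, -39.9, 4.5, 0, 0, 0, 0.95], [-0.4, -39.9, 4.5, 0, 0, 0, 0.95], [-0.4, -39.9, 4.5, 0, 0, 0, 0.95], [-0.4, -39.9, 4.5, 0, 0, 0, 0.95], [-0.4, -39.9, 4.5, 0, 0, 0, 0.95], [-0.4, -39.9, 4.5, 0, 0, 0, 0.95], [-0.4, -39.9, 4.5, 0, 0, 0, 0.95]]}}

```text
time: 26.45
ee_pos: [556.3, 11.0, 115.8]
tcp_rot: [3.138, -0.134, -0.005]
contact_force: [0.1, -0.9, -0.3]
width: 82.3
grasp_force: 0.0
```

Call:
{"op": "step_arm", "data": {"targets": [[0, 0, 0, 0, 0, 0, 0.95], [0, 0, 0, 0, 0, 0, 0.95]]}}

```text
time: 26.7
ee_pos: [557.1, 5.5, 117.6]
tcp_rot: [3.138, -0.148, -0.0]
contact_force: [-0.0, 0.3, 0.7]
width: 83.2
grasp_force: 0.0
```

Run:
```python
from h import *
C=cam('wrist');im=snapshot('wrist');cv2.imwrite('pics/w12.png',im)
q=proj(C,(558,7.5,30))[0].astype(int);print(q)
m=cv2.inRange(im[q[1]-60:q[1]+60,q[0]-60:q[0]+60],(0,0,0),(60,45,60))
n,l,s,c=cv2.connectedComponentsWithStats(m)
for i in range(1,n):
  if s[i][4]>150: print('core',s[i],cast(C,c[i]+q-60,30))
g=cv2.inRange(cv2.cvtColor(im,cv2.COLOR_BGR2HSV),(60,100,30),(85,255,255))
c=max(cv2.findContours(g,0,2)[0],key=cv2.contourArea);print(cv2.boundingRect(c))
go(558,7.5,12,84.8)
```

```text
[311 246]
core [  44   40   37   36 1059] [[560.06347237   6.64250002]]
(275, 198, 77, 82)
at [557.2   5.8 117.6] yang -95.4 j7 -1.42 w 83.1 F 0.0 t 26.75 
 shift cm [ 0.06 -0.18 10.56] turn rad -0.004 tilt [ 0. -0. -1.]
```

View pics/w12.png

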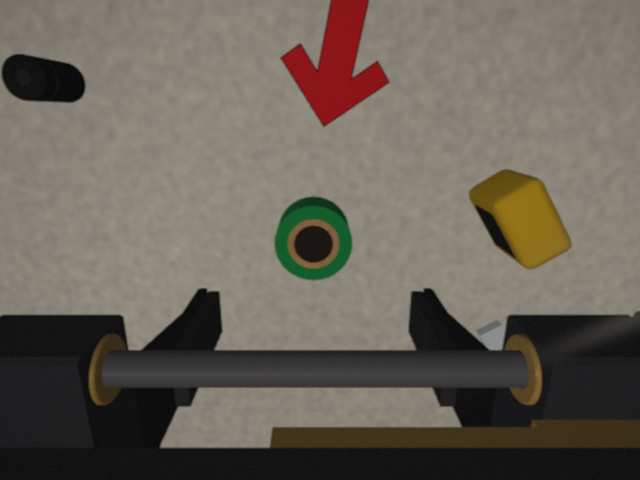

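The tape's core is at (313,243), so the roll is at about (559.5,6.7), with the red arrow and the box clear. I'll grip it.

Call:
{"op": "step_arm", "data": {"targets": [[0.2, -0.1, 5, 0, 0, 0, 0.95], [0.2, -0.1, 10.5, 0, 0, 0, 0.95], [0.2, -0.1, 10.5, 0, 0, 0, 0.95], [0.2, -0.1, 10.5, 0, 0, 0, 0.95], [0.2, -0.1, 10.5, 0, 0, 0, 0], [0.2, -0.1, 10.5, 0, 0, 0, 0], [0.2, -0.1, 10.5, 0, 0, 0, 0], [0.2, -0.1, 10.5, 0, 0, 0, 0]]}}

```text
time: 27.75
ee_pos: [559.6, 8.7, 12.9]
tcp_rot: [-3.138, 0.143, -0.001]
contact_force: [0.6, -1.0, 0.6]
width: 50.1
grasp_force: 0.2
```

Call:
{"op": "step_arm", "data": {"targets": [[0, 0, 0, 0, 0, 0, 0], [0, 0, 0, 0, 0, 0, 0], [0, 0, -5, 0, 0, 0, 0], [0, 0, -12, 0, 0, 0, 0], [0, 0, -12, 0, 0, 0, 0], [0, 0, -12, 0, 0, 0, 0]]}}

```text
time: 28.5
ee_pos: [559.4, 9.0, 132.4]
tcp_rot: [-3.137, 0.142, -0.0]
contact_force: [-0.5, 0.6, -1.2]
width: 49.5
grasp_force: 30.0
```

Run:
```python
from h import *
go(532,-315.4,132,84.8)
```

```text
at [559.4   9.  132.4] yang -95.2 j7 -1.43 w 49.5 F 30.0 t 28.50 
 shift cm [2.100e-01 3.256e+01 1.000e-02] turn rad 0.000 tilt [ 0.     0.001 -1.   ]
```

Call:
{"op": "step_arm", "data": {"targets": [[0.2, 32.5, 0, 0, 0, 0, 0], [0.2, 32.5, 0, 0, 0, 0, 0], [0.2, 32.5, 0, 0, 0, 0, 0], [0.2, 32.5, 0, 0, 0, 0, 0], [0.2, 32.5, 0, 0, 0, 0, 0], [0.2, 32.5, 0, 0, 0, 0, 0], [0.2, 32.5, 0, 0, 0, 0, 0], [0.2, 32.5, 0, 0, 0, 0, 0]]}}

```text
time: 29.5
ee_pos: [532.4, -312.6, 131.2]
tcp_rot: [-3.136, 0.139, 0.002]
contact_force: [-0.6, -0.2, -0.5]
width: 49.2
grasp_force: 30.0
```

Call:
{"op": "step_arm", "data": {"targets": [[0, 0, 0, 0, 0, 0, 0], [0, 0, 0, 0, 0, 0, 0]]}}

```text
time: 29.75
ee_pos: [532.6, -313.7, 132.5]
tcp_rot: [-3.138, 0.139, -0.0]
contact_force: [0.4, 0.1, -0.7]
width: 49.4
grasp_force: 30.0
```

Run:
```python
from h import *
go(532,-315.4,17,84.8)
```

```text
at [ 532.6 -313.7  132.5] yang -95.1 j7 -0.82 w 49.4 F 30.0 t 29.75 
 shift cm [-0.05  0.18 11.55] turn rad 0.002 tilt [ 0.     0.001 -1.   ]
```

Call:
{"op": "step_arm", "data": {"targets": [[0, 0.1, 5, 0, 0, 0, 0], [0, 0.1, 9, 0, 0, 0, 0], [0, 0.1, 10.5, 0, 0, 0, 0], [0, 0.1, 11.5, 0, 0, 0, 0], [0, 0.1, 11.5, 0, 0, 0, 0], [0, 0.1, 11.5, 0, 0, 0, 0], [0, 0.1, 11.5, 0, 0, 0, 0.75], [0, 0.1, 11.5, 0, 0, 0, 0.75]]}}

```text
time: 30.75
ee_pos: [532.2, -316.4, 18.2]
tcp_rot: [3.138, -0.143, 0.002]
contact_force: [0.2, -0.8, 0.5]
width: 60.8
grasp_force: 0.0
```

Call:
{"op": "step_arm", "data": {"targets": [[0, 0, 0, 0, 0, 0, 0.75], [0, 0, 0, 0, 0, 0, 0.75], [0, 0, -5, 0, 0, 0, 0.75], [0, 0, -11, 0, 0, 0, 0.75], [0, 0, -17, 0, 0, 0, 0.75], [-6, 0, -17, 0, 0, 0, 0.75], [-6, 0, -17, 0, 0, 0, 0.75]]}}

```text
time: 31.62
ee_pos: [467.0, -311.3, 187.2]
tcp_rot: [-3.133, 0.151, 0.001]
contact_force: [-0.6, 0.4, -0.5]
width: 65.4
grasp_force: 0.0
```

Run:
```python
from h import *
cv2.imwrite('pics/w13.png',snapshot('wrist')); t=snapshot('top');cv2.imwrite('pics/t2.png',t)
a=cv2.imread('pics/top0.png')
for n,(x,y) in(('black',(243,172)),('red',(317,176))):print(n,np.abs(a[y-20:y+20,x-20:x+20].astype(int)-t[y-20:y+20,x-20:x+20]).max())
```

```text
black 12
red 11
```

View pics/w13.png

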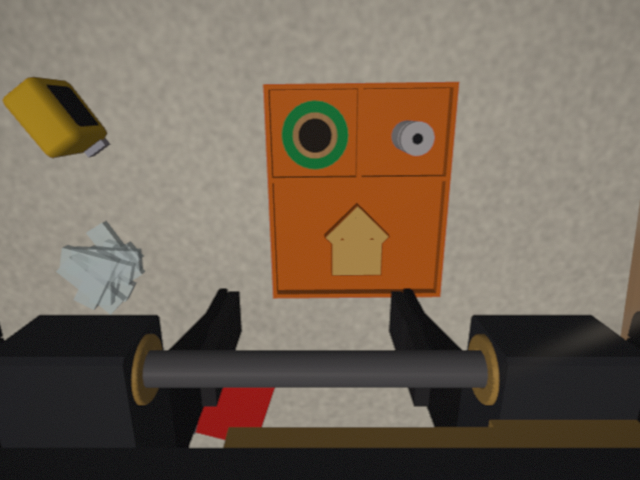

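The tape (315,135), silver standoff (415,138) and house (357,240) are each in their own bay. The red arrow and black standoff look the same as at the start. I'm handing the job in.

```bash
python3 -c "
from bench import close_job
print(close_job())"
```

```text
the job is handed in; nothing more can be done
None
```

Both sign orders are in their trays and the job is handed in after about 32 s of the 106 s; the last pictures show every piece in its own bay and the red arrow and black standoff unmoved, though no verdict came back.

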